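# Snap a sherd-mount post into its socket and tug-test it

## Robot

A 7-joint arm with a two-finger parallel gripper is mounted at the origin on the work surface. World frame = base frame: x ahead of the robot, y to its left, z up, the work surface at z = 0. Lengths are in m, angles in rad, forces in N, time in s.
With the tool pointing down it reaches from about 0.425 to 1.025 m from the base axis. Payload 9.4 kg.
Tool frame: the origin (TCP) lies midway between the tips of the shut fingers; the grasp point (between the pads) lies 19 mm behind it; z points along the fingers, y is the direction in which the jaws open and shut (so a half turn about z gives the same grasp; the last joint's range is limited). The gripper opens to 93 mm and grips with 3 to 60 N. Pads are 15 mm wide; open, the fingers measure 128 mm over their backs; the gripper's body (75 mm by 188 mm) begins 65 mm behind the grasp point.
Start: joints at [1.237, 0.599, -0.003, 1.599, 0.002, 0.943, -0.08], TCP at [0.184, -0.701, 0.219] pointing down, gripper open.
Joint ranges: [-2.57, 2.57], [-0.35, 1.97], [-1.29, 1.29], [0.11, 2.56], [-1.05, 4.19], [0.11, 1.86], [-2.63, 2.63]. Speed limits (rad/s): [2.22, 2.22, 3.01, 3.01, 3.14, 3.14, 3.14].

## Interface

Orientations are given as a rotation vector (axis times angle).
In Python, from plant import monitor, optics, ticket, spotter gives the robot as it stands. The module is installed in compiled form; this text tells all that it offers.
- The arm moves only by the shell command python3 -m crank 'ROWS' [OPENING] [FORCE]. ROWS is JSON, a list of rows, each an object of numbers: "x", "y", "z": the shift along the tool's x, y, z in mm; "ax", "ay", "az": the turn, a rotation vector about the tool's x, y, z in degrees. A call has 1 to 5 rows; each row shifts and turns the commanded pose from where the row before left it, along the tool's axes as they then stand; what a row does not reach is not made up. A row lasts 1/12 s, in which the tool goes at most 41.7 mm and 7.16 degrees, less where a joint would pass 70% of its speed; a pose out of reach is approached as far as the arm can. A call with a gripper value outside its range is refused whole. OPENING is the opening, from 0 (shut) to 1 (fully open), set as the call begins (- or left out, the last holds). The fingers move at their own pace and stop on an object; FORCE is the grip in N (left out, the last holds). Time passes only in rows, so rows that do not move let the fingers close. It gives the time, the measured TCP pose, the force and the opening at its end, in the units of the state.
- monitor.get_state(): the state, without advancing time (a new reading comes with each control period).
- optics.read_camera(name): name is "scene" or "side" or "wrist"; returns the picture (384x512x3 uint8, red, green, blue); there is no depth.
- optics.get_calibration(name): a dict with "fov_y" (degrees; the focal length in pixels is half the picture's height over the tangent of half this angle, whatever the lens; pixels are square), "cx", "cy" (the principal point, pixels), "k1" (the pictures are not rectified: a ray, as slopes to the right and down, at radius r is drawn at 1 + k1 r^2 times it, then the intrinsics apply), "extrinsics" (4x4, takes a point from world to camera coordinates); the wrist camera has in their place "T_tool_cam" (4x4, takes a point from camera to tool coordinates, whose origin is the TCP and whose axes are the flange's). Camera axes: x right, y down, z forward; pixel columns grow to the right and rows downward; lengths in m; the calibration is good to about 2 mm. A picture is of the moment at which its call begins: read the wrist's pose just before it. get_calibration takes no time and is no camera call.
- ticket.close_job(): hands the job in, once; it reports no verdict.
Trained networks look in the newest picture that a camera, given by its name, has taken for a name from the list of things; names that differ only in an ending like _2 or _b are one class to them, and where a whole thing is asked for, a point or a joint stands for the part that bears it (a point fixed in the world has none). Each returns a list of dicts, best first, with "score" (0 to 1); they miss things now and then, are a little off and sometimes report something else, mostly with a low value. They report only what shows in the picture. A call takes as long as a camera call.
- spotter.cut_out(query, camera): "region" (384x512 bool, what is visible of it).
- spotter.landmark_of(query, camera): "position" ([x, y, z] in m, in world coordinates, good to about 4 mm: a listed point, or the origin of a listed thing).
The state is a dict: "time_s": time; "joint_pos": joint angles; "qd": joint speeds; "joint_torque": joint torques, N m; "tool_pos": TCP position; "ee_rot": TCP orientation; "contact_force": force on the tool from outside, world axes, zero at the start; "torque": the same for the moment, N m; "gripper_width": opening from 0.0 (shut) to 1.0 (fully open).
Only numpy, scipy, OpenCV 4.12 (cv2) and the standard library are available. Lean on these libraries where they do the work, as an engineer would, in place of code of your own. Each camera call takes 0.05 s, during which the arm holds its last target.

## Task

Take the fork-topped mount post out of the wooden rack, push its foot down into the socket of the grey proof stand until it snaps fully home, pressing with no more than about 20 N. Then, still holding the post, tug it straight up with about 10 N and keep that pull steady for a good second to prove that it is retained, never pulling harder than about 15 N. Ease off and let go, leaving the post standing seated in the stand and everything else where it was.

Things in the scene. Friction and masses are not known exactly. Their poses are not given: they have to be found in the camera images.
- post: The fork-topped mount post: loose plain steel, 70 to 140 g, 102 mm tall, upright in one of the rack's three holes. Origin at the tip of its foot, z up. Foot to z = 36 mm, round collar 28 mm across z = 36 to 42, square grip block z = 42 to 82, then the fork: crossbar 50 mm along x, 10 mm along y, z = 82 to 88, a prong at each end up to z = 102.
- post_seat (a point): Centre of the underside of the post's collar, 36 mm above the foot's tip; it comes down on the socket's mouth when the post is home. The foot below it, from the tip: taper 6 to 13 mm diameter over 8 mm, 13 mm head to z = 12, neck 6 mm diameter to z = 28, shank 13 mm to z = 36.
- post_grip (a point): On the post's axis, 66 mm above the foot's tip: a good height to grip the square block, 18 x 18 mm, sides along the post's x and y. Grip it across y, so that the fork lies between the fingers.
- stand: Fixed grey proof stand: base plate 120 x 100 x 10 mm, housing 90 x 80 mm up to 40 mm high, and on it, carried on a spring, an aluminium head 44 x 44 mm with flat top 96 mm above the table and the round socket in its centre. Two 8 mm pins beside the head reach 76 mm. Nothing is higher than the head's top. Origin: centre of the underside.
- socket_mouth (a point): Centre of the socket's mouth in the head's top face, 96 mm up at rest; moves with the head. Hole 16 mm wide, 39 mm deep. Spring jaws 14 to 20 mm down let the foot's head past at roughly 7 to 15 N of push, snap in behind it and then hold against any permitted pull, with 1 to 8 mm of play, different each time. A post not snapped in stands some 8 mm or more too high and comes away when pulled.
- head (a joint): Height of the sprung head from its rest, m, positive up: about 8 N per mm either way (10 N of pull raises it 1.25 mm, 10 N of push sinks it as much), stops at 8 mm. The reading is noisy, too coarse to set the pull by; go by the force felt.
- rack: Fixed wooden block 170 x 50 x 42 mm with three upright holes, 18 mm wide and 39 mm deep, 54 mm apart along its x. A post stands in each, its collar on the block's top, its fork roughly along the rack's x. Origin: centre of the underside.
- disc_post: A steel mount post like post, with the same foot, collar and grip block, but topped by a flat disc 32 mm across; 87 mm tall. In another hole of the rack; leave it there. Origin at the foot's tip.
- ball_post: A steel mount post like post, with the same foot, collar and grip block, but topped by a 16 mm ball on a thin stem; 106 mm tall. In another hole of the rack; leave it there. Origin at the foot's tip.
- sherd_a: Loose flat potsherd about 50 x 40 x 9 mm on the table, origin under its centre; leave alone.
- sherd_b: Loose flat potsherd about 40 x 35 x 10 mm on the table, origin under its centre; leave alone.
- brush: Loose brush, 170 mm long, lying on the table; leave alone.
- cup: Loose white plastic cup, 68 mm across, 75 mm tall, standing on the table; leave alone.
- glue: Loose white bottle, 40 mm across, 100 mm tall, standing on the table; leave alone.

How it is judged:
On the way, in this order (a step that is already met when the one before it is completed fails the run):
1. the fork-topped post is snapped fully home in the stand's socket (z of post_seat in the frame of socket_mouth below 0.0035 m and horizontal distance between post_seat and socket_mouth below 0.004 m and angle between post's own z axis and vertical below 0.12 rad), for 0.2 s.
2. the gripped, seated post is pulled up with about 10 N (7 to 13 N, head raised 0.87 to 1.63 mm) for 0.7 s and stays retained (value of joint head between 0.00087 and 0.00163 m and z of post_seat in the frame of socket_mouth below 0.0095 m and horizontal distance between post_seat and socket_mouth below 0.004 m and contact force between the fingers and post above 2 N and contact force between the fingers and stand below 0.5 N), for 0.7 s.
At the end, for the whole second after the job is handed in: The fork-topped post stands upright (within 0.1 rad) in the stand's socket, collar within 3.5 mm of the mouth and 4 mm of its axis, the head back at its rest height (within 0.8 mm), the post released and still (z of post_seat in the frame of socket_mouth below 0.0035 m and horizontal distance between post_seat and socket_mouth below 0.004 m and angle between post's own z axis and vertical below 0.1 rad and value of joint head between -0.0008 and 0.0008 m and linear speed of post below 0.02 m/s); the robot touches nothing.
It fails at once if the post is pressed down with more than about 24 N (head sunk over 3 mm) (value of joint head below -0.003 m).
It fails at once if the post or head is pulled up with more than about 17 N (head raised over 2.1 mm) (value of joint head above 0.0021 m).
It fails at once if a bystander is moved by more than 25 mm or another post is lifted or tipped (distance of any of disc_post, ball_post, sherd_a, sherd_b, brush, cup, glue from where it was at the start of the episode above 0.025 m or angle between any of disc_post, ball_post, cup, glue's own z axis and vertical above 0.5 rad).
It also fails if it takes over 58 s, if anything falls off the work surface, if the arm or the gripper's body presses on something with over 40 N, if the wrist force passes 120 N, or if a joint passes its speed limit or range.

## Working session

There is one attempt and no reset: what is moved stays moved. The work goes in short steps, Python scripts to look and compute and a shell command to move; the robot and the scene stay as the last step left them, time stands still between calls to the robot, and variables do not carry over. Pictures are saved under pics/ and viewed, and the job is handed in when it is done.

```bash
mkdir -p pics
cat > h.py <<'E'
from plant import monitor, optics, ticket, spotter
import numpy as np, cv2
from scipy.spatial.transform import Rotation as R
def save(cam,name):
    im=optics.read_camera(cam); cv2.imwrite(f'pics/{name}.png',im[:,:,::-1]); return im
def K(cam):
    c=optics.get_calibration(cam); f=192/np.tan(np.radians(c['fov_y'])/2); return c,f
def ext(cam,st=None):
    c,f=K(cam)
    if cam!='wrist': return np.array(c['extrinsics'])
    st=st or monitor.get_state()
    T=np.eye(4);T[:3,:3]=R.from_rotvec(st['ee_rot']).as_matrix();T[:3,3]=st['tool_pos']
    return np.linalg.inv(T@np.array(c['T_tool_cam']))
def proj(cam,P,E=None):
    c,f=K(cam);E=ext(cam) if E is None else E
    p=np.atleast_2d(P)@E[:3,:3].T+E[:3,3]; s=p[:,:2]/p[:,2:]; r2=(s**2).sum(1,keepdims=True)
    return s*(1+c['k1']*r2)*f+[c['cx'],c['cy']]
def ray(cam,uv,E=None):
    c,f=K(cam);E=ext(cam) if E is None else E
    d=(np.array(uv,float)-[c['cx'],c['cy']])/f; s=d.copy()
    for _ in range(30): s=d/(1+c['k1']*(s@s))
    v=E[:3,:3].T@np.array([s[0],s[1],1]); o=-E[:3,:3].T@E[:3,3]; return o,v/np.linalg.norm(v)
def atz(cam,uv,z,E=None):
    o,v=ray(cam,uv,E); return o+v*(z-o[2])/v[2]
def tri(obs):
    A=np.zeros((3,3));b=np.zeros(3)
    for o,v in obs:
        M=np.eye(3)-np.outer(v,v);A+=M;b+=M@o
    return np.linalg.solve(A,b)
E
python3 - <<'E'
from h import *
print(monitor.get_state())
for c in ['scene','side','wrist']:
    save(c,'a_'+c); print(c,optics.get_calibration(c))
    for q in ['post','post_grip','post_seat','socket_mouth','stand','rack','disc_post','ball_post']:
        if c=='wrist': continue
        for r in spotter.landmark_of(q,c)[:2]: print(q,np.round(r['position'],4),round(r['score'],2))
E
```

```text
{'time_s': 0.0, 'joint_pos': array([ 1.23729946,  0.60009203, -0.00254927,  1.6001196 ,  0.00180399,
        0.94288107, -0.07981381]), 'qd': array([-7.14922360e-04, -1.13178130e-05,  6.43470446e-04, -3.38923230e-04,
        3.69751374e-04, -5.88533260e-04, -1.01356659e-03]), 'joint_torque': array([-6.45041036e-04, -7.65078807e+01,  1.49732988e+00, -2.52357423e+01,
       -5.23828436e-02,  1.69654121e-02,  1.32890382e-04]), 'tool_pos': array([ 0.18400288, -0.70076837,  0.21778745]), 'ee_rot': array([-3.11427179e+00, -4.02161964e-01,  5.14864754e-04]), 'contact_force': array([-0.08665894,  0.74085763, -0.39148058]), 'torque': array([-0.05973642,  0.02383395, -0.07144951]), 'gripper_width': 0.9956652122565568}
scene {'fov_y': 45.18107516418066, 'cx': 243.9323502080425, 'cy': 195.3991383183137, 'k1': -0.031199852961878435, 'extrinsics': array([[ 0.71942489,  0.69455792, -0.00413734, -0.41167985],
       [ 0.45787921, -0.47873474, -0.74910592, -0.20576035],
       [-0.52227814,  0.53703104, -0.66243732,  1.49832184],
       [ 0.        ,  0.        ,  0.        ,  1.        ]])}
post [ 0
[... 935 characters left out ...]
 [0.5184 0.1439 0.097 ] 0.72
stand [ 0.5204  0.147  -0.0023] 0.61
rack [ 5.253e-01 -1.983e-01 -5.000e-04] 0.78
disc_post [ 0.4752 -0.2077  0.0065] 0.41
ball_post [ 0.5261 -0.2015  0.0063] 0.63
ball_post [0.6866 0.0177 0.0013] 0.17
wrist {'fov_y': 59.670646643297474, 'cx': 259.747488510816, 'cy': 185.18118063583563, 'k1': -0.10026161811166474, 'T_tool_cam': array([[-4.71277425e-04, -9.61758277e-01, -2.73899242e-01,
         7.53803508e-02],
       [ 9.99999875e-01, -4.08069350e-04, -2.87745565e-04,
         9.49553437e-04],
       [ 1.64971793e-04, -2.73899343e-01,  9.61758349e-01,
        -1.66820096e-01],
       [ 0.00000000e+00,  0.00000000e+00,  0.00000000e+00,
         1.00000000e+00]])}
```

View pics/a_scene.png

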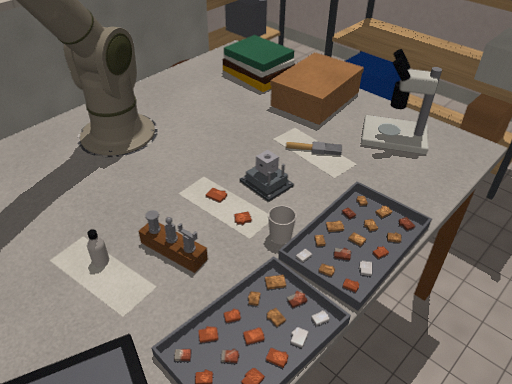

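View pics/a_side.png

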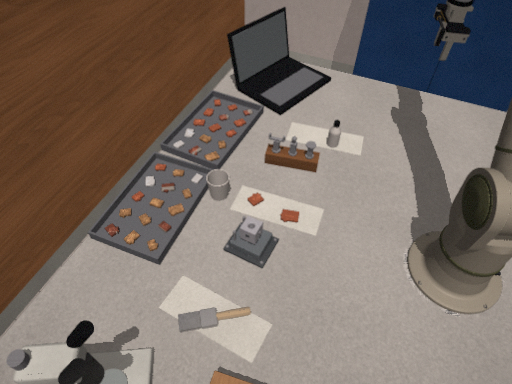

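```bash
cat >> h.py <<'E'
def goal(P,xdir_deg,st=None):
    """tool-down, tool y axis perpendicular to direction xdir_deg in world; prints needed shift/turn in tool frame"""
    st=st or monitor.get_state(); Rt=R.from_rotvec(st['ee_rot']); best=None
    for k in (0,180):
        a=np.radians(xdir_deg+k); x=np.array([np.cos(a),np.sin(a),0]); z=np.array([0,0,-1.]); y=np.cross(z,x)
        Rg=R.from_matrix(np.c_[x,y,z]); rv=np.degrees((Rt.inv()*Rg).as_rotvec())
        if best is None or np.linalg.norm(rv)<np.linalg.norm(best): best=rv
    d=Rt.inv().apply(np.array(P)-st['tool_pos'])*1000
    print('shift mm',np.round(d,1),'turn',np.round(best,2),'pos',np.round(st['tool_pos'],4),'F',np.round(st['contact_force'],2),'t',round(st['time_s'],2),'w',round(st['gripper_width'],3)); return d,best
E
python3 - <<'E'
from h import *
print(R.from_rotvec(monitor.get_state()['ee_rot']).as_matrix().round(3))
goal([0.58,-0.19,0.26],9.3)
E
```

```text
[[ 0.967  0.254 -0.   ]
 [ 0.254 -0.967 -0.   ]
 [-0.     0.    -1.   ]]
shift mm [ 512.7 -393.9  -41.4] turn [0.   0.   5.41] pos [ 0.1841 -0.7012  0.2186] F [-0.61 -1.06 -0.15] t 0.95 w 1.003
```

View pics/a_wrist.png

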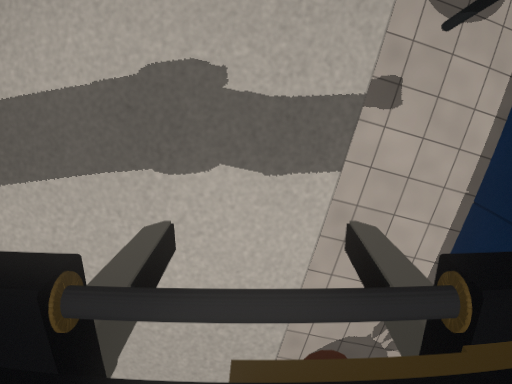

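```bash
R1='x'; python3 -m crank '[{"x":16,"y":-12,"z":-6},{"x":32,"y":-24.6,"z":-7},{"x":32,"y":-24.6,"z":-7},{"x":32,"y":-24.6,"z":-7},{"x":32,"y":-24.6,"z":-7}]' 1.0
python3 -m crank '[{"x":32,"y":-24.6},{"x":32,"y":-24.6},{"x":32,"y":-24.6},{"x":32,"y":-24.6},{"x":32,"y":-24.6}]'
python3 -m crank '[{"x":32,"y":-24.6},{"x":32,"y":-24.6},{"x":32,"y":-24.6},{"x":32,"y":-24.6},{"x":32,"y":-24.6}]'
python3 -m crank '[{"x":32,"y":-24.6},{"x":16,"y":-12},{"az":5.4},{}]'
python3 - <<'E'
from h import *
goal([0.58,-0.19,0.26],9.3)
save('wrist','b')
st=monitor.get_state()
for q in ['post','post_grip','post_seat','rack','disc_post','ball_post']:
        for r in spotter.landmark_of(q,'wrist')[:2]: print(q,np.round(r['position'],4),round(r['score'],2))
E
```

```text
shift mm [ 512.7 -393.9  -41.4] turn [0.   0.   5.41] pos [ 0.1841 -0.7012  0.2186] F [-0.61 -1.06 -0.15] t 0.95 w 1.003invalid input
invalid input
invalid input
invalid input
```

View pics/b.png

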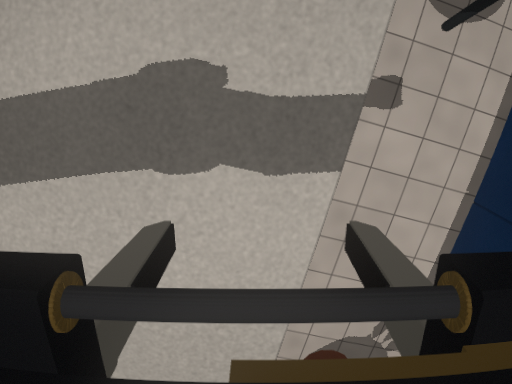

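```bash
python3 -m crank '[{"x":16,"y":-12,"z":-6,"ax":0,"ay":0,"az":0},{"x":32,"y":-24.6,"z":-7,"ax":0,"ay":0,"az":0},{"x":32,"y":-24.6,"z":-7,"ax":0,"ay":0,"az":0},{"x":32,"y":-24.6,"z":-7,"ax":0,"ay":0,"az":0},{"x":32,"y":-24.6,"z":-7,"ax":0,"ay":0,"az":0}]' 1.0
```

```text
time_s: 1.72
tool_pos: [0.2966, -0.5558, 0.2531]
ee_rot: [3.116, 0.402, 0.001]
contact_force: [1.4, 0.2, 0.6]
gripper_width: 1.002
```

All six keys are required in every row.

```bash
python3 -m crank '[{"x":32,"y":-24.6,"z":0,"ax":0,"ay":0,"az":0},{"x":32,"y":-24.6,"z":0,"ax":0,"ay":0,"az":0},{"x":32,"y":-24.6,"z":0,"ax":0,"ay":0,"az":0},{"x":32,"y":-24.6,"z":0,"ax":0,"ay":0,"az":0},{"x":32,"y":-24.6,"z":0,"ax":0,"ay":0,"az":0}]'
python3 -m crank '[{"x":32,"y":-24.6,"z":0,"ax":0,"ay":0,"az":0},{"x":32,"y":-24.6,"z":0,"ax":0,"ay":0,"az":0},{"x":32,"y":-24.6,"z":0,"ax":0,"ay":0,"az":0},{"x":32,"y":-24.6,"z":0,"ax":0,"ay":0,"az":0},{"x":32,"y":-24.6,"z":0,"ax":0,"ay":0,"az":0}]'
python3 -m crank '[{"x":32,"y":-24.6,"z":0,"ax":0,"ay":0,"az":2},{"x":16,"y":-12,"z":0,"ax":0,"ay":0,"az":3.4},{"x":0,"y":0,"z":0,"ax":0,"ay":0,"az":0},{"x":0,"y":0,"z":0,"ax":0,"ay":0,"az":0}]'
python3 - <<'E'
from h import *
goal([0.58,-0.19,0.26],9.3)
save('wrist','c')
for q in ['post','post_grip','post_seat','rack','disc_post','ball_post']:
        for r in spotter.landmark_of(q,'wrist')[:2]: print(q,np.round(r['position'],4),round(r['score'],2))
E
```

```text
time_s: 2.13
tool_pos: [0.42, -0.3959, 0.2531]
ee_rot: [3.115, 0.403, 0.001]
contact_force: [1.4, -0.4, 0.2]
gripper_width: 0.999
time_s: 2.55
tool_pos: [0.5433, -0.2362, 0.2531]
ee_rot: [3.115, 0.403, 0.001]
contact_force: [0.4, -0.5, -0.3]
gripper_width: 1.002
time_s: 2.88
tool_pos: [0.5805, -0.1897, 0.2526]
ee_rot: [-3.131, -0.261, 0.0]
contact_force: [0.0, -0.2, 0.5]
gripper_width: 0.997
shift mm [-0.5  0.2 -7.4] turn [-0.01  0.01  0.23] pos [ 0.5805 -0.1897  0.2526] F [ 0.03 -0.21  0.46] t 2.88 w 0.997
post [ 0.5824 -0.1885  0.0057] 0.86
post_grip [ 0.5805 -0.1872  0.0758] 0.68
post_grip [ 0.4708 -0.2112  0.0082] 0.44
post_seat [ 0.5772 -0.1884  0.0415] 0.89
rack [ 0.527  -0.2005  0.0024] 0.78
disc_post [ 0.472  -0.2107  0.0058] 0.67
disc_post [ 0.5817 -0.1889  0.0427] 0.26
ball_post [ 0.5276 -0.1966  0.0029] 0.91
ball_post [ 0.5705 -0.0045  0.001 ] 0.19
```

View pics/c.png

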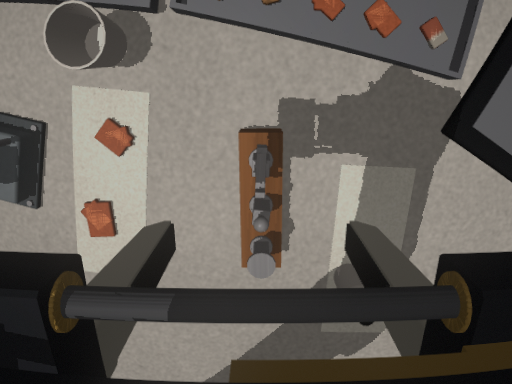

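Run:
```python
from h import *
im=cv2.imread('pics/c.png')[110:290,190:330]; cv2.imwrite('pics/c2.png',cv2.resize(im,None,fx=4,fy=4,interpolation=cv2.INTER_CUBIC)[:600])
E=ext('wrist')
for P in [[.5805,-.189,.108],[.5805,-.189,.094],[.5805,-.189,.072],[.5805,-.189,.042]]: print(P,proj('wrist',P,E).round(1), (proj('wrist',P,E)-[190,110])*4)
```

```text
[0.5805, -0.189, 0.108] [[255.1 170.2]] [[260.4636814  240.79454261]]
[0.5805, -0.189, 0.094] [[255.3 167. ]] [[261.21115002 227.82135389]]
[0.5805, -0.189, 0.072] [[255.6 162.4]] [[262.27132985 209.43308257]]
[0.5805, -0.189, 0.042] [[255.9 156.9]] [[263.52874162 187.64275186]]
```

View pics/c2.png

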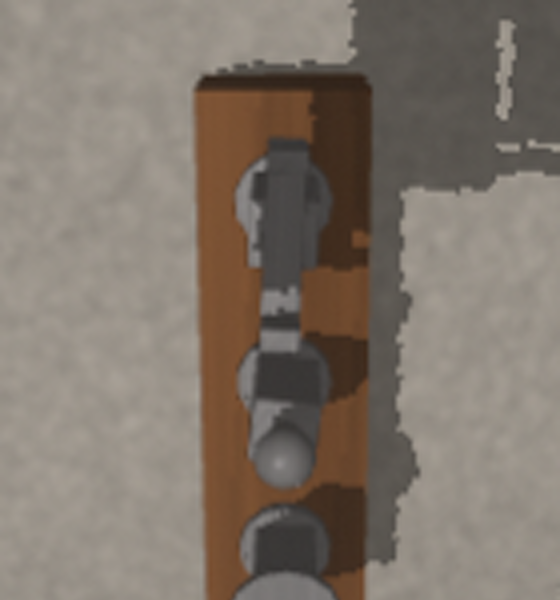

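Run:
```python
from h import *
E=ext('wrist'); f=lambda u,v:(190+u/4,110+v/4)
a=atz('wrist',f(281,350),.108,E);b=atz('wrist',f(289,140),.088,E);print(a,b,(a+b)/2,np.degrees(np.arctan2(*(b-a)[1::-1])),np.linalg.norm(b-a))
print('collar',atz('wrist',f(283,200),.048,E), 'rack far edge mid',atz('wrist',f(283,88),.042,E))
im=cv2.imread('pics/c.png')[110:290,190:330]; im=cv2.resize(im,None,fx=4,fy=4,interpolation=cv2.INTER_CUBIC)
x0,y0=(a+b)[:2]/2; yaw=np.arctan2(*(b-a)[1::-1])
def box(cx,cy,cz0,cz1,hx,hy,ox=0):
    for z in(cz0,cz1):
        pts=[]
        for sx,sy in((-1,-1),(1,-1),(1,1),(-1,1)):
            lx,ly=ox+sx*hx,sy*hy
            pts.append([x0+lx*np.cos(yaw)-ly*np.sin(yaw),y0+lx*np.sin(yaw)+ly*np.cos(yaw),z])
        p=((proj('wrist',np.array(pts),E)-[190,110])*4).astype(int)
        cv2.polylines(im,[p],True,(0,255,0) if z==cz1 else (0,255,255),1)
box(0,0,.088,.094,.025,.005);box(0,0,.094,.108,.0025,.005,.0225);box(0,0,.094,.108,.0025,.005,-.0225);box(0,0,.048,.088,.009,.009)
cv2.imwrite('pics/c3.png',im[:600])
```

```text
[ 0.55421994 -0.19823582  0.108     ] [ 0.602413   -0.19246659  0.088     ] [ 0.57831647 -0.1953512   0.098     ] 6.826437571471745 0.05249623726432844
collar [ 0.57904153 -0.19487123  0.048     ] rack far edge mid [ 0.60952716 -0.18993136  0.042     ]
```

View pics/c3.png

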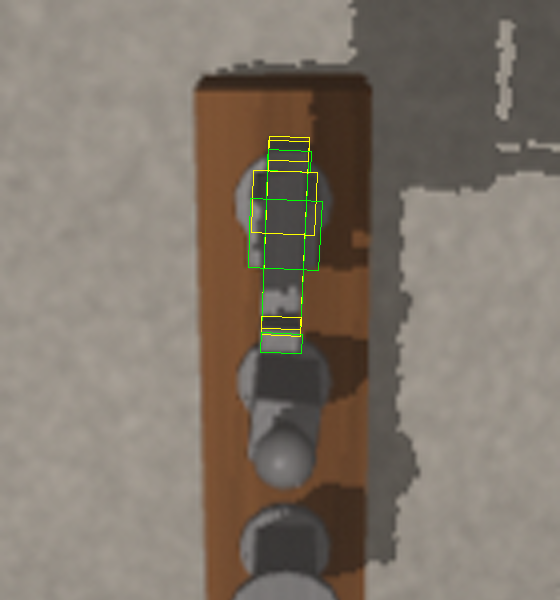

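Run:
```python
from h import *
goal([0.579,-0.195,0.14],7)
```

```text
shift mm [ -0.8   2.2 112.8] turn [ 0.02 -0.    2.22] pos [ 0.5795 -0.1927  0.2528] F [ 0.17  0.61 -0.05] t 3.23 w 1.001
```

```bash
python3 -m crank '[{"x":0,"y":0,"z":30,"ax":0,"ay":0,"az":1},{"x":0,"y":0,"z":38,"ax":0,"ay":0,"az":1},{"x":0,"y":0,"z":32,"ax":0,"ay":0,"az":0},{"x":0,"y":0,"z":0,"ax":0,"ay":0,"az":0},{"x":0,"y":0,"z":0,"ax":0,"ay":0,"az":0}]'
python3 - <<'E'
from h import *
goal([0.58,-0.192,0.14],7)
st=monitor.get_state(); E=ext('wrist',st); im=save('wrist','d'); goal([0.58,-0.192,0.14],7)
np.save('E_d.npy',E)
print(proj('wrist',[st['tool_pos']],E))
E
```

```text
time_s: 3.65
tool_pos: [0.5791, -0.1918, 0.1518]
ee_rot: [-3.134, -0.2, 0.005]
contact_force: [0.7, -0.6, 0.5]
gripper_width: 1.0
shift mm [ 0.9  0.4 11.8] turn [-0.06  0.18  0.29] pos [ 0.5791 -0.1918  0.1518] F [ 0.71 -0.55  0.47] t 3.65 w 1.0
shift mm [-0.3 -0.1 13.4] turn [-0.    0.01  0.28] pos [ 0.5803 -0.192   0.1534] F [-0.02  0.07  1.06] t 3.7 w 1.0
[[257.92977361 234.83622264]]
```

View pics/d.png

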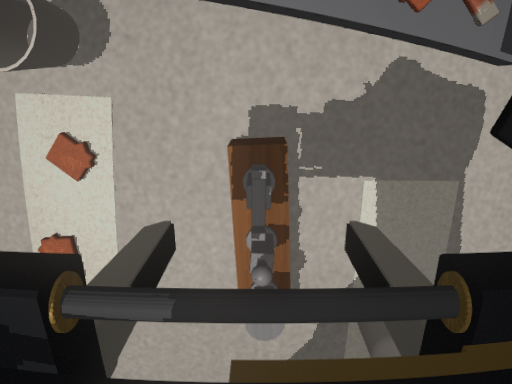

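```bash
cat >> h.py <<'E'
def overlay(png,E,x0,y0,yaw,crop,name,zf=.006,s=4):
    x1,y1,x2,y2=crop
    im=cv2.imread(png)[y1:y2,x1:x2]; im=cv2.resize(im,None,fx=s,fy=s,interpolation=cv2.INTER_CUBIC)
    def box(z0,z1,hx,hy,ox=0):
      for z in(z0,z1):
        pts=[]
        for sx,sy in((-1,-1),(1,-1),(1,1),(-1,1)):
            lx,ly=ox+sx*hx,sy*hy
            pts.append([x0+lx*np.cos(yaw)-ly*np.sin(yaw),y0+lx*np.sin(yaw)+ly*np.cos(yaw),z+zf])
        p=((proj('wrist',np.array(pts),E)-[x1,y1])*s).astype(int)
        cv2.polylines(im,[p],True,(0,255,0) if z==z1 else (0,255,255),1)
    box(.082,.088,.025,.005);box(.088,.102,.0025,.005,.0225);box(.088,.102,.0025,.005,-.0225);box(.042,.082,.009,.009)
    t=np.linspace(0,2*np.pi,60); c=np.c_[x0+.014*np.cos(t),y0+.014*np.sin(t),np.full(60,.042+zf)]
    cv2.polylines(im,[((proj('wrist',c,E)-[x1,y1])*s).astype(int)],True,(255,0,255),1)
    cv2.imwrite(f'pics/{name}.png',im)
E
python3 - <<'E'
from h import *
overlay('pics/d.png',np.load('E_d.npy'),.5795,-.192,np.radians(7),(190,120,330,270),'d2')
E
```

```text
(no output)
```

View pics/d2.png

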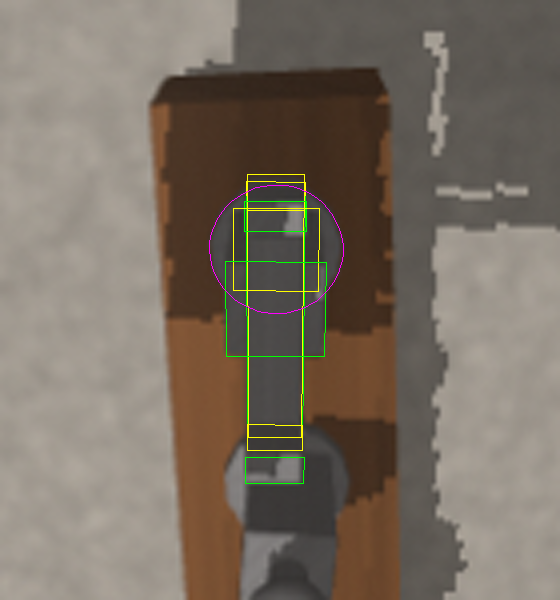

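```bash
python3 -m crank '[{"x":0,"y":0,"z":20,"ax":0,"ay":0,"az":0},{"x":0,"y":0,"z":30,"ax":0,"ay":0,"az":0},{"x":0,"y":0,"z":30,"ax":0,"ay":0,"az":0},{"x":0,"y":0,"z":18,"ax":0,"ay":0,"az":0},{"x":0,"y":0,"z":0,"ax":0,"ay":0,"az":0}]'
python3 - <<'E'
from h import *
goal([0.5795,-0.192,0.053],7)
st=monitor.get_state(); E=ext('wrist',st); im=save('wrist','e'); goal([0.5795,-0.192,0.053],7)
overlay('pics/e.png',E,.5795,-.192,np.radians(7),(180,150,340,300),'e2')
E
```

```text
time_s: 4.12
tool_pos: [0.5797, -0.1915, 0.0536]
ee_rot: [-3.135, -0.2, 0.003]
contact_force: [-0.3, 0.1, -0.5]
gripper_width: 1.004
shift mm [-0.3  0.4  0.6] turn [-0.04  0.09  0.31] pos [ 0.5797 -0.1915  0.0536] F [-0.33  0.05 -0.54] t 4.12 w 1.004
shift mm [-1.   0.1  2.3] turn [0.   0.01 0.31] pos [ 0.5805 -0.1918  0.0553] F [0.38 0.06 0.83] t 4.17 w 0.998
```

View pics/e2.png

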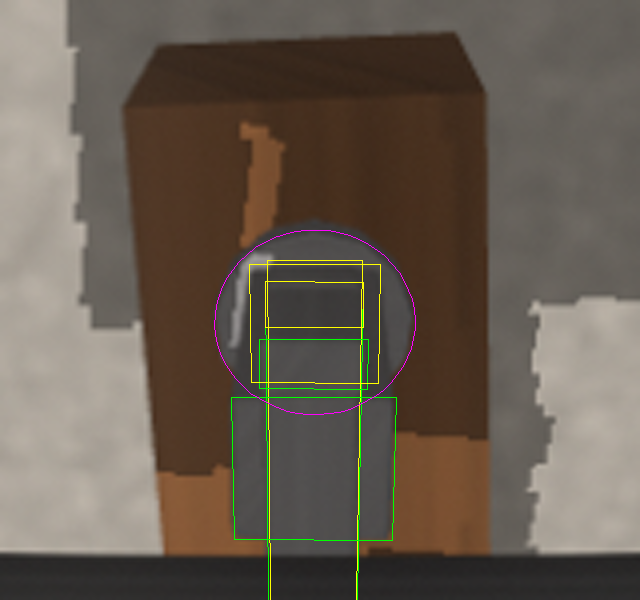

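View pics/e.png

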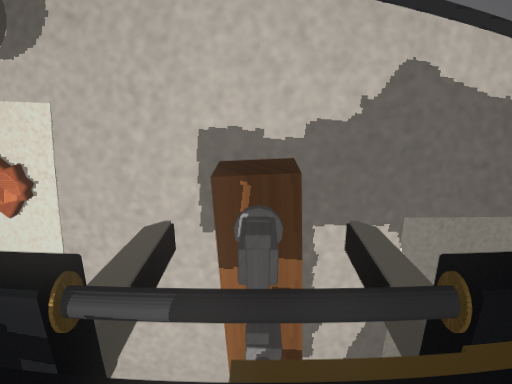

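```bash
python3 -m crank '[{"x":-0.5,"y":0,"z":2,"ax":0,"ay":0,"az":0},{"x":0,"y":0,"z":0,"ax":0,"ay":0,"az":0},{"x":0,"y":0,"z":0,"ax":0,"ay":0,"az":0},{"x":0,"y":0,"z":0,"ax":0,"ay":0,"az":0},{"x":0,"y":0,"z":0,"ax":0,"ay":0,"az":0}]' 0.15 50
python3 -m crank '[{"x":0,"y":0,"z":0,"ax":0,"ay":0,"az":0},{"x":0,"y":0,"z":0,"ax":0,"ay":0,"az":0},{"x":0,"y":0,"z":0,"ax":0,"ay":0,"az":0},{"x":0,"y":0,"z":0,"ax":0,"ay":0,"az":0},{"x":0,"y":0,"z":0,"ax":0,"ay":0,"az":0}]' 0 50
```

```text
time_s: 4.58
tool_pos: [0.5801, -0.1917, 0.0536]
ee_rot: [3.135, 0.2, 0.002]
contact_force: [0.6, -0.3, 0.6]
gripper_width: 0.689
time_s: 5.0
tool_pos: [0.5795, -0.1916, 0.0525]
ee_rot: [-3.135, -0.2, 0.0]
contact_force: [1.0, 0.4, -0.9]
gripper_width: 0.328
```

```bash
python3 -m crank '[{"x":0,"y":0,"z":0,"ax":0,"ay":0,"az":0},{"x":0,"y":0,"z":0,"ax":0,"ay":0,"az":0},{"x":0,"y":0,"z":0,"ax":0,"ay":0,"az":0},{"x":0,"y":0,"z":0,"ax":0,"ay":0,"az":0}]' 0 50
python3 - <<'E'
from h import *
st=monitor.get_state(); E=ext('wrist',st); im=save('wrist','f'); goal([0.5795,-0.192,0.053],7)
E
```

```text
time_s: 5.33
tool_pos: [0.5795, -0.1915, 0.0525]
ee_rot: [-3.135, -0.2, 0.0]
contact_force: [0.5, 0.4, -0.4]
gripper_width: 0.187
shift mm [-0.   0.4 -0.5] turn [-0.    0.01  0.31] pos [ 0.5795 -0.1916  0.0525] F [ 0.68 -0.14 -0.86] t 5.38 w 0.189
```

View pics/f.png

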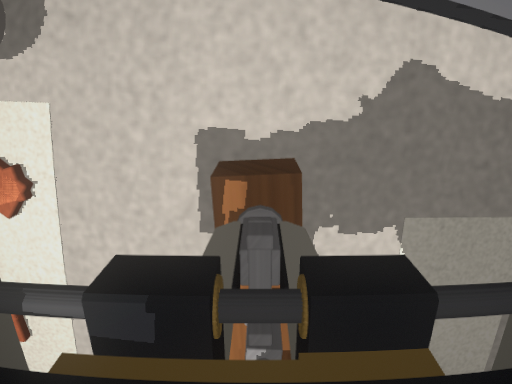

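```bash
python3 -m crank '[{"x":0,"y":0,"z":-10,"ax":0,"ay":0,"az":0},{"x":0,"y":0,"z":-25,"ax":0,"ay":0,"az":0},{"x":0,"y":0,"z":-35,"ax":0,"ay":0,"az":0},{"x":0,"y":0,"z":-38,"ax":0,"ay":0,"az":0},{"x":0,"y":0,"z":-35,"ax":0,"ay":0,"az":0}]'
python3 - <<'E'
from h import *
goal([0.455,0.13,0.196],7)
save('side','g')
E
```

```text
time_s: 5.8
tool_pos: [0.5792, -0.1915, 0.198]
ee_rot: [-3.135, -0.2, 0.0]
contact_force: [0.9, 0.1, -1.5]
gripper_width: 0.191
shift mm [ -82.3 -334.7    2. ] turn [-0.    0.01  0.31] pos [ 0.5792 -0.1915  0.198 ] F [ 0.91  0.1  -1.46] t 5.8 w 0.191
```

View pics/g.png

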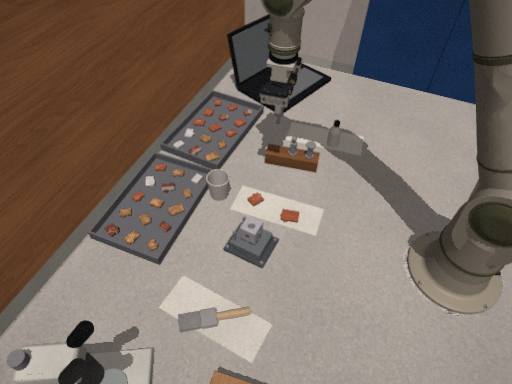

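```bash
python3 -m crank '[{"x":-5,"y":-18,"z":0,"ax":0,"ay":0,"az":0},{"x":-9,"y":-38,"z":0,"ax":0,"ay":0,"az":0},{"x":-9,"y":-38,"z":0,"ax":0,"ay":0,"az":0},{"x":-9,"y":-38,"z":0,"ax":0,"ay":0,"az":0},{"x":-9,"y":-38,"z":0,"ax":0,"ay":0,"az":0}]'
python3 -m crank '[{"x":-9,"y":-38,"z":0,"ax":0,"ay":0,"az":0},{"x":-9,"y":-38,"z":0,"ax":0,"ay":0,"az":0},{"x":-9,"y":-38,"z":0,"ax":0,"ay":0,"az":0},{"x":-9,"y":-38,"z":0,"ax":0,"ay":0,"az":0},{"x":-5,"y":-13,"z":0,"ax":0,"ay":0,"az":0}]'
python3 -m crank '[{"x":0,"y":0,"z":0,"ax":0,"ay":0,"az":0},{"x":0,"y":0,"z":0,"ax":0,"ay":0,"az":0},{"x":0,"y":0,"z":0,"ax":0,"ay":0,"az":0}]'
python3 - <<'E'
from h import *
st=monitor.get_state(); E=ext('wrist',st); save('wrist','i'); np.save('E_i.npy',E)
goal([0.517,0.142,0.16],7)
for r in spotter.landmark_of('socket_mouth','wrist')[:2]: print(np.round(r['position'],4),round(r['score'],2))
print(proj('wrist',[[.5175,.1425,.096]],E))
goal([0.517,0.142,0.16],7)
E
```

```text
time_s: 6.27
tool_pos: [0.5163, -0.0269, 0.1962]
ee_rot: [-3.135, -0.199, -0.001]
contact_force: [1.3, 0.3, -0.7]
gripper_width: 0.187
time_s: 6.68
tool_pos: [0.4537, 0.1353, 0.1962]
ee_rot: [-3.133, -0.209, -0.001]
contact_force: [0.3, -0.3, -0.7]
gripper_width: 0.194
time_s: 6.93
tool_pos: [0.456, 0.1293, 0.1959]
ee_rot: [3.135, 0.199, 0.001]
contact_force: [0.2, -0.8, -1.0]
gripper_width: 0.191
shift mm [62.  -5.3 35.8] turn [ 0.03 -0.02  0.2 ] pos [0.4561 0.1289 0.1958] F [-0.05  0.3  -1.16] t 6.98 w 0.192
[0.5208 0.144  0.0986] 0.65
[0.4535 0.0123 0.0028] 0.62
[[251.59262471 107.43385493]]
shift mm [62.  -5.4 35.7] turn [ 0.02 -0.02  0.18] pos [0.4562 0.1289 0.1957] F [ 0.3  -0.35 -0.61] t 7.03 w 0.189
```

View pics/i.png

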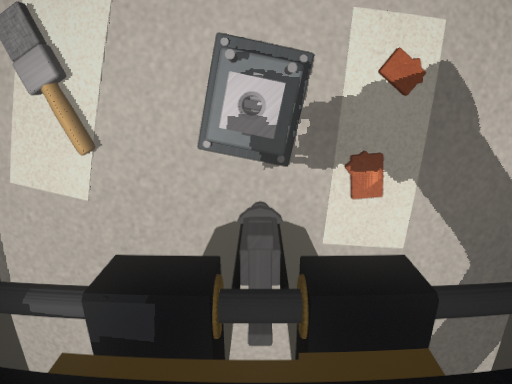

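Run:
```python
from h import *
E=np.load('E_i.npy')
im=cv2.imread('pics/i.png')[60:240,190:330]; im=cv2.resize(im,None,fx=4,fy=4,interpolation=cv2.INTER_CUBIC)[:340]
cv2.imwrite('pics/i2.png',im)
t=np.linspace(0,2*np.pi,60)
j=im.copy()
for c,col in (((.5175,.1425),(0,255,0)),):
    p=np.c_[c[0]+.008*np.cos(t),c[1]+.008*np.sin(t),np.full(60,.096)]
    cv2.polylines(j,[((proj('wrist',p,E)-[190,60])*4).astype(int)],True,col,1)
cv2.imwrite('pics/i3.png',np.hstack([im[50:340,120:460],j[50:340,120:460]]))
```

```text
(no output)
```

View pics/i3.png

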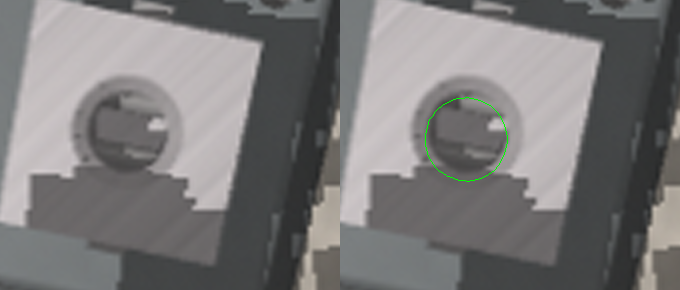

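Run:
```python
from h import *
E=np.load('E_i.npy')
P=atz('wrist',(252.4,105.4),.096,E);print(P)
# triangulate with scene & side
for cam in('scene','side'):
    im=save(cam,'k_'+cam); u=proj(cam,[P])[0]; print(cam,u)
    x,y=int(u[0])-25,int(u[1])-25
    c=cv2.resize(cv2.imread(f'pics/k_{cam}.png')[y:y+50,x:x+50],None,fx=8,fy=8,interpolation=cv2.INTER_CUBIC)
    t=np.linspace(0,2*np.pi,60);p=np.c_[P[0]+.008*np.cos(t),P[1]+.008*np.sin(t),np.full(60,.096)]
    d=c.copy();cv2.polylines(d,[((proj(cam,p)-[x,y])*8).astype(int)],True,(0,255,0),1)
    cv2.imwrite(f'pics/k2_{cam}.png',np.hstack([c,d]))
```

```text
[0.5191312  0.14206356 0.096     ]
scene [266.28251345 155.22113212]
side [251.6415224  223.83807987]
```

View pics/k2_scene.png

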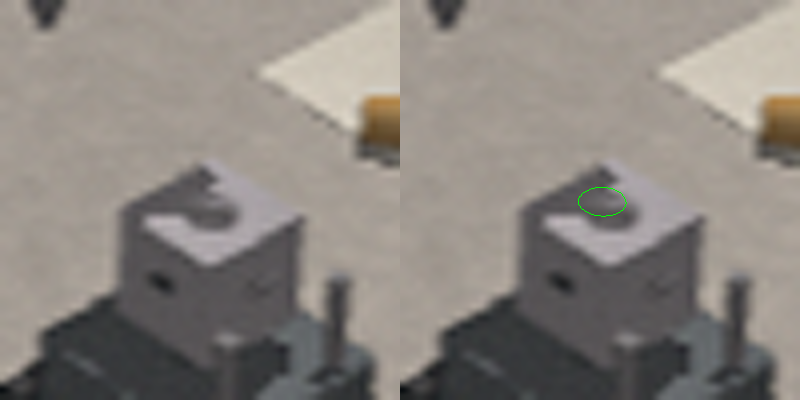

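View pics/k2_side.png

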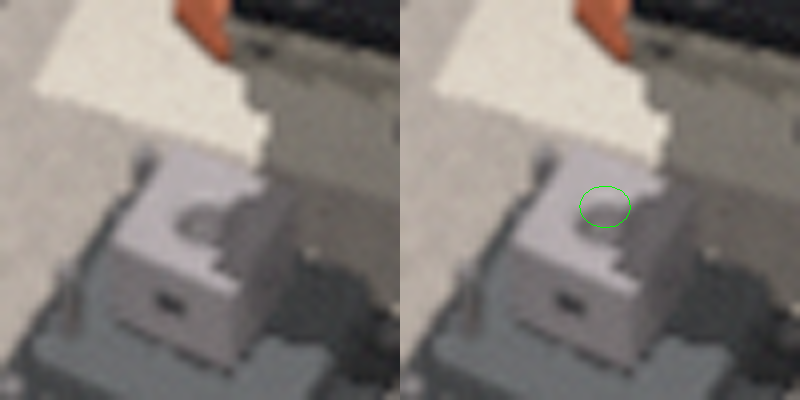

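Run:
```python
from h import *
goal([0.519,0.142,0.156],7.3)
```

```text
shift mm [64.1 -5.  39.6] turn [ 0.02  0.   -0.11] pos [0.456  0.1291 0.1956] F [ 0.62  0.94 -1.25] t 7.13 w 0.19
```

```bash
python3 -m crank '[{"x":16,"y":-1,"z":0,"ax":0,"ay":0,"az":0},{"x":30,"y":-3,"z":5,"ax":0,"ay":0,"az":0},{"x":18,"y":-1,"z":20,"ax":0,"ay":0,"az":0},{"x":0,"y":0,"z":14,"ax":0,"ay":0,"az":0},{"x":0,"y":0,"z":0,"ax":0,"ay":0,"az":0}]'
python3 -m crank '[{"x":0,"y":0,"z":0,"ax":0,"ay":0,"az":0},{"x":0,"y":0,"z":0,"ax":0,"ay":0,"az":0}]'
python3 - <<'E'
from h import *
goal([0.519,0.142,0.156],7.3)
for cam in('scene','side'):
    save(cam,'m_'+cam); u=proj(cam,[[.519,.142,.11]])[0]
    x,y=int(u[0])-35,int(u[1])-40
    c=cv2.resize(cv2.imread(f'pics/m_{cam}.png')[y:y+70,x:x+70],None,fx=8,fy=8,interpolation=cv2.INTER_CUBIC)
    cv2.imwrite(f'pics/m2_{cam}.png',c)
goal([0.519,0.142,0.156],7.3)
E
```

```text
time_s: 7.55
tool_pos: [0.5182, 0.1422, 0.154]
ee_rot: [3.134, 0.198, -0.006]
contact_force: [-0.5, -0.6, -1.4]
gripper_width: 0.189
time_s: 7.72
tool_pos: [0.5181, 0.1428, 0.157]
ee_rot: [3.135, 0.199, -0.001]
contact_force: [0.2, 0.4, -0.9]
gripper_width: 0.189
shift mm [0.7 0.9 1. ] turn [ 0.01  0.02 -0.03] pos [0.5181 0.1428 0.157 ] F [ 0.25  0.42 -0.93] t 7.72 w 0.189
shift mm [0.4 1.2 1.5] turn [-0.01 -0.05 -0.01] pos [0.5184 0.1431 0.1575] F [ 0.91  0.9  -0.17] t 7.82 w 0.19
```

View pics/m2_scene.png

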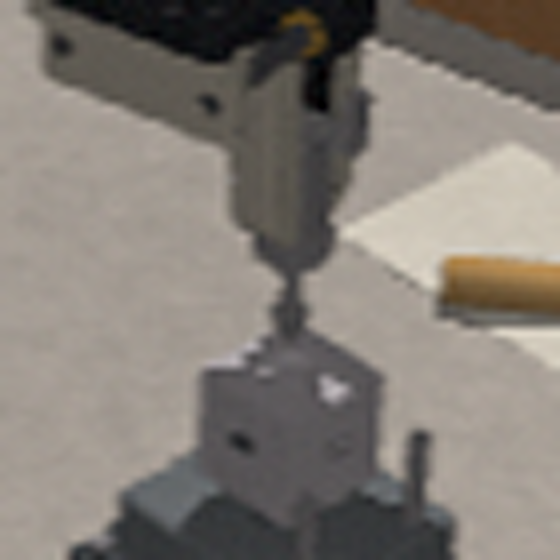

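View pics/m2_side.png

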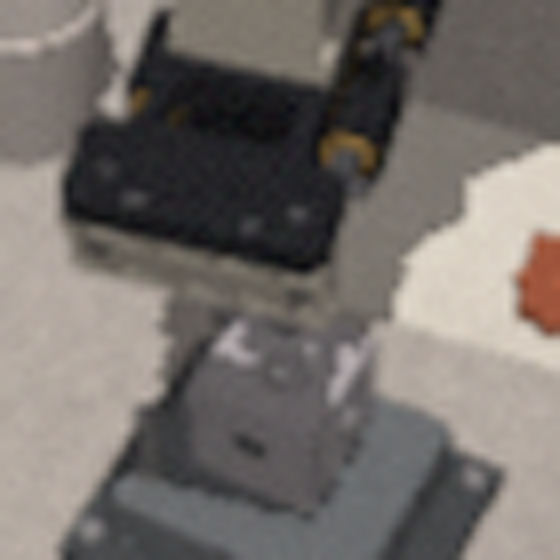

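```bash
python3 -m crank '[{"x":0.4,"y":0.6,"z":5,"ax":0,"ay":0,"az":0},{"x":0,"y":0,"z":6,"ax":0,"ay":0,"az":0},{"x":0,"y":0,"z":5,"ax":0,"ay":0,"az":0},{"x":0,"y":0,"z":4,"ax":0,"ay":0,"az":0},{"x":0,"y":0,"z":0,"ax":0,"ay":0,"az":0}]'
python3 -m crank '[{"x":0,"y":0,"z":2,"ax":0,"ay":0,"az":0},{"x":0,"y":0,"z":0,"ax":0,"ay":0,"az":0}]'
```

```text
time_s: 8.23
tool_pos: [0.5183, 0.1427, 0.1356]
ee_rot: [3.135, 0.201, -0.002]
contact_force: [0.2, -0.9, -0.9]
gripper_width: 0.192
time_s: 8.4
tool_pos: [0.5188, 0.1429, 0.1343]
ee_rot: [3.135, 0.201, -0.001]
contact_force: [1.0, 0.1, -1.2]
gripper_width: 0.187
```

```bash
python3 -m crank '[{"x":0,"y":0,"z":1.5,"ax":0,"ay":0,"az":0},{"x":0,"y":0,"z":1.5,"ax":0,"ay":0,"az":0},{"x":0,"y":0,"z":0,"ax":0,"ay":0,"az":0}]'
python3 -m crank '[{"x":0,"y":0,"z":1.5,"ax":0,"ay":0,"az":0},{"x":0,"y":0,"z":1.5,"ax":0,"ay":0,"az":0},{"x":0,"y":0,"z":0,"ax":0,"ay":0,"az":0}]'
```

```text
time_s: 8.65
tool_pos: [0.5188, 0.1428, 0.1314]
ee_rot: [3.135, 0.201, -0.0]
contact_force: [-0.6, 0.7, -1.3]
gripper_width: 0.195
time_s: 8.9
tool_pos: [0.5188, 0.1428, 0.1283]
ee_rot: [3.135, 0.2, -0.001]
contact_force: [-1.0, 0.4, -2.0]
gripper_width: 0.19
```

```bash
python3 -m crank '[{"x":0,"y":0,"z":1,"ax":0,"ay":0,"az":0},{"x":0,"y":0,"z":1,"ax":0,"ay":0,"az":0},{"x":0,"y":0,"z":0,"ax":0,"ay":0,"az":0}]'
python3 -m crank '[{"x":0,"y":0,"z":1,"ax":0,"ay":0,"az":0},{"x":0,"y":0,"z":1,"ax":0,"ay":0,"az":0},{"x":0,"y":0,"z":0,"ax":0,"ay":0,"az":0}]'
```

```text
time_s: 9.15
tool_pos: [0.5188, 0.1428, 0.1264]
ee_rot: [3.135, 0.2, -0.0]
contact_force: [-0.3, -0.4, -0.8]
gripper_width: 0.192
time_s: 9.4
tool_pos: [0.5188, 0.1428, 0.1244]
ee_rot: [3.135, 0.2, -0.0]
contact_force: [-0.6, -0.8, -1.1]
gripper_width: 0.192
```

```bash
python3 -m crank '[{"x":0,"y":0,"z":1,"ax":0,"ay":0,"az":0},{"x":0,"y":0,"z":0,"ax":0,"ay":0,"az":0}]'
python3 -m crank '[{"x":0,"y":0,"z":0,"ax":0,"ay":0,"az":0}]'
```

```text
time_s: 9.57
tool_pos: [0.5188, 0.1428, 0.1235]
ee_rot: [3.135, 0.2, -0.0]
contact_force: [0.8, 0.0, -0.9]
gripper_width: 0.191
time_s: 9.65
tool_pos: [0.5188, 0.1428, 0.1235]
ee_rot: [3.135, 0.2, -0.0]
contact_force: [-0.3, -0.5, -0.3]
gripper_width: 0.188
```

```bash
python3 -m crank '[{"x":0,"y":0,"z":1,"ax":0,"ay":0,"az":0},{"x":0,"y":0,"z":0,"ax":0,"ay":0,"az":0}]'
```

```text
time_s: 9.82
tool_pos: [0.5188, 0.1428, 0.1225]
ee_rot: [3.135, 0.2, -0.0]
contact_force: [0.2, 0.0, 0.0]
gripper_width: 0.194
```

```bash
python3 -m crank '[{"x":0,"y":0,"z":0.6,"ax":0,"ay":0,"az":0},{"x":0,"y":0,"z":0,"ax":0,"ay":0,"az":0}]'
```

```text
time_s: 9.98
tool_pos: [0.5189, 0.1429, 0.122]
ee_rot: [-3.135, -0.201, 0.0]
contact_force: [-1.5, -0.1, 2.4]
gripper_width: 0.191
```

```bash
python3 -m crank '[{"x":0,"y":0,"z":0.6,"ax":0,"ay":0,"az":0},{"x":0,"y":0,"z":0,"ax":0,"ay":0,"az":0}]'
```

```text
time_s: 10.15
tool_pos: [0.5189, 0.1429, 0.1215]
ee_rot: [-3.135, -0.201, -0.0]
contact_force: [-1.2, -0.4, 2.1]
gripper_width: 0.192
```

```bash
python3 -m crank '[{"x":0,"y":0,"z":0.8,"ax":0,"ay":0,"az":0},{"x":0,"y":0,"z":0,"ax":0,"ay":0,"az":0}]'
```

```text
time_s: 10.32
tool_pos: [0.519, 0.1429, 0.1207]
ee_rot: [-3.135, -0.2, -0.001]
contact_force: [-0.4, -0.5, 2.7]
gripper_width: 0.19
```

```bash
python3 -m crank '[{"x":0,"y":0,"z":0.8,"ax":0,"ay":0,"az":0},{"x":0,"y":0,"z":0,"ax":0,"ay":0,"az":0}]'
```

```text
time_s: 10.48
tool_pos: [0.5191, 0.1429, 0.1199]
ee_rot: [-3.135, -0.2, -0.001]
contact_force: [-1.2, 0.2, 5.0]
gripper_width: 0.191
```

```bash
python3 -m crank '[{"x":0,"y":0,"z":0.5,"ax":0,"ay":0,"az":0},{"x":0,"y":0,"z":0,"ax":0,"ay":0,"az":0}]'
```

```text
time_s: 10.65
tool_pos: [0.5192, 0.1429, 0.1195]
ee_rot: [-3.135, -0.2, -0.001]
contact_force: [-1.8, -0.3, 6.4]
gripper_width: 0.191
```

```bash
python3 -m crank '[{"x":0,"y":0,"z":0.5,"ax":0,"ay":0,"az":0},{"x":0,"y":0,"z":0,"ax":0,"ay":0,"az":0}]'
```

```text
time_s: 10.82
tool_pos: [0.5193, 0.1429, 0.1191]
ee_rot: [-3.135, -0.2, -0.001]
contact_force: [-1.0, 1.0, 6.9]
gripper_width: 0.189
```

```bash
python3 -m crank '[{"x":0,"y":0,"z":0.5,"ax":0,"ay":0,"az":0},{"x":0,"y":0,"z":0,"ax":0,"ay":0,"az":0}]'
```

```text
time_s: 10.98
tool_pos: [0.5193, 0.1429, 0.1187]
ee_rot: [-3.135, -0.2, -0.002]
contact_force: [-1.1, 0.6, 8.5]
gripper_width: 0.188
```

```bash
python3 -m crank '[{"x":0,"y":0,"z":0.5,"ax":0,"ay":0,"az":0},{"x":0,"y":0,"z":0,"ax":0,"ay":0,"az":0}]'
```

```text
time_s: 11.15
tool_pos: [0.5193, 0.143, 0.1182]
ee_rot: [-3.135, -0.2, -0.002]
contact_force: [-1.9, -1.2, 8.3]
gripper_width: 0.191
```

```bash
python3 -m crank '[{"x":0,"y":0,"z":0.5,"ax":0,"ay":0,"az":0},{"x":0,"y":0,"z":0,"ax":0,"ay":0,"az":0}]'
```

```text
time_s: 11.32
tool_pos: [0.5194, 0.143, 0.1178]
ee_rot: [-3.135, -0.2, -0.002]
contact_force: [-0.9, 0.1, 7.8]
gripper_width: 0.189
```

```bash
python3 -m crank '[{"x":0,"y":0,"z":0.5,"ax":0,"ay":0,"az":0},{"x":0,"y":0,"z":0,"ax":0,"ay":0,"az":0}]'
```

```text
time_s: 11.48
tool_pos: [0.5194, 0.143, 0.1173]
ee_rot: [-3.135, -0.2, -0.002]
contact_force: [-1.2, -0.4, 8.5]
gripper_width: 0.188
```

```bash
python3 -m crank '[{"x":0,"y":0,"z":0.5,"ax":0,"ay":0,"az":0},{"x":0,"y":0,"z":0,"ax":0,"ay":0,"az":0}]'
```

```text
time_s: 11.65
tool_pos: [0.5194, 0.143, 0.1169]
ee_rot: [-3.135, -0.2, -0.002]
contact_force: [-2.2, 0.0, 9.7]
gripper_width: 0.189
```

```bash
python3 -m crank '[{"x":0,"y":0,"z":0.5,"ax":0,"ay":0,"az":0},{"x":0,"y":0,"z":0,"ax":0,"ay":0,"az":0}]'
```

```text
time_s: 11.82
tool_pos: [0.5195, 0.143, 0.1164]
ee_rot: [-3.135, -0.2, -0.002]
contact_force: [-1.3, 0.4, 9.5]
gripper_width: 0.192
```

```bash
python3 -m crank '[{"x":0,"y":0,"z":0.5,"ax":0,"ay":0,"az":0},{"x":0,"y":0,"z":0,"ax":0,"ay":0,"az":0}]'
```

```text
time_s: 11.98
tool_pos: [0.5192, 0.1429, 0.1154]
ee_rot: [-3.135, -0.2, -0.001]
contact_force: [0.4, 0.1, 0.1]
gripper_width: 0.191
```

```bash
python3 -m crank '[{"x":0,"y":0,"z":0.5,"ax":0,"ay":0,"az":0},{"x":0,"y":0,"z":0,"ax":0,"ay":0,"az":0}]'
```

```text
time_s: 12.15
tool_pos: [0.5193, 0.1429, 0.1148]
ee_rot: [-3.135, -0.2, -0.001]
contact_force: [-0.3, 0.4, 4.0]
gripper_width: 0.188
```

```bash
python3 -m crank '[{"x":0,"y":0,"z":0.4,"ax":0,"ay":0,"az":0},{"x":0,"y":0,"z":0,"ax":0,"ay":0,"az":0}]'
```

```text
time_s: 12.32
tool_pos: [0.5192, 0.1429, 0.1145]
ee_rot: [-3.135, -0.2, -0.001]
contact_force: [0.4, -0.0, 5.1]
gripper_width: 0.19
```

```bash
python3 -m crank '[{"x":0,"y":0,"z":0.4,"ax":0,"ay":0,"az":0},{"x":0,"y":0,"z":0,"ax":0,"ay":0,"az":0}]'
```

```text
time_s: 12.48
tool_pos: [0.5192, 0.143, 0.1142]
ee_rot: [-3.135, -0.2, -0.001]
contact_force: [1.0, 0.5, 5.4]
gripper_width: 0.189
```

Force behaves as in the first ramp; let me look at where the collar is.

Run:
```python
from h import *
fs=[]
for cam in('scene','side','wrist'):
    save(cam,'n_'+cam); fs.append(monitor.get_state()['contact_force'])
    u=proj(cam,[[.519,.142,.1]])[0] if cam!='wrist' else np.array([260,220])
    x,y=int(u[0])-35,int(u[1])-35
    c=cv2.resize(cv2.imread(f'pics/n_{cam}.png')[y:y+70,x:x+70],None,fx=8,fy=8,interpolation=cv2.INTER_CUBIC)
    cv2.imwrite(f'pics/n2_{cam}.png',c)
print(np.round(fs,1))
```

```text
[[-0.9  0.5  6.5]
 [ 0.5 -0.2  5.1]
 [-0.7  1.   5.8]]
```

View pics/n2_scene.png

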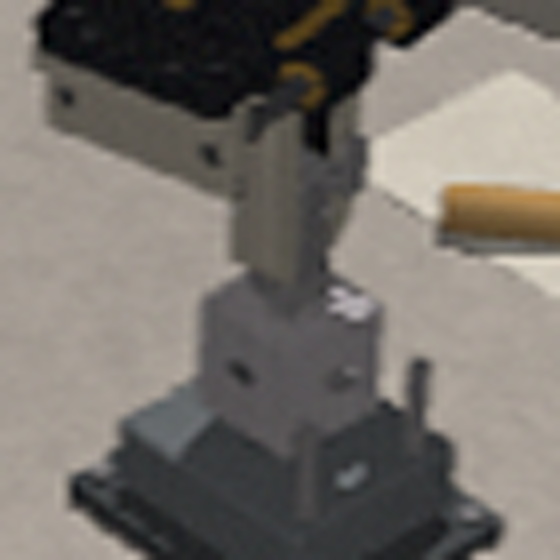

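View pics/n2_side.png

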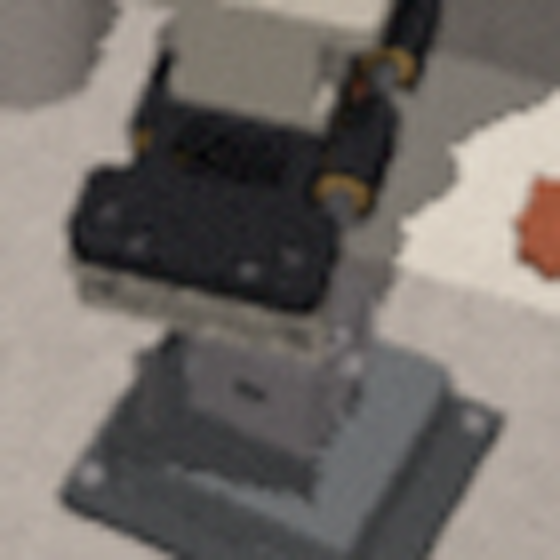

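View pics/n_wrist.png

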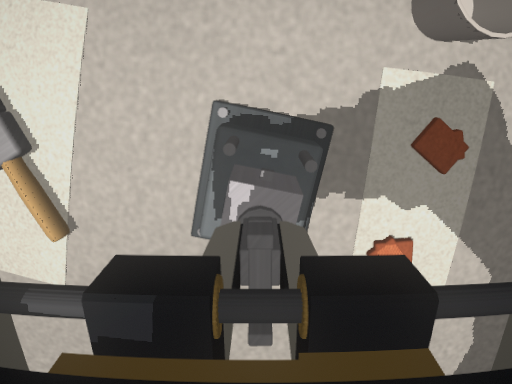

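```bash
python3 -m crank '[{"x":0,"y":0,"z":0.5,"ax":0,"ay":0,"az":0},{"x":0,"y":0,"z":0,"ax":0,"ay":0,"az":0}]'
```

```text
time_s: 12.8
tool_pos: [0.5191, 0.1429, 0.1136]
ee_rot: [-3.135, -0.2, -0.001]
contact_force: [-0.1, 0.3, 3.9]
gripper_width: 0.189
```

```bash
python3 -m crank '[{"x":0,"y":0,"z":0.5,"ax":0,"ay":0,"az":0},{"x":0,"y":0,"z":0,"ax":0,"ay":0,"az":0}]'
```

```text
time_s: 12.97
tool_pos: [0.519, 0.1429, 0.113]
ee_rot: [-3.135, -0.2, -0.0]
contact_force: [-0.3, -0.3, 3.2]
gripper_width: 0.19
```

```bash
python3 -m crank '[{"x":0,"y":0,"z":0.5,"ax":0,"ay":0,"az":0},{"x":0,"y":0,"z":0,"ax":0,"ay":0,"az":0}]'
```

```text
time_s: 13.13
tool_pos: [0.5189, 0.1429, 0.1124]
ee_rot: [-3.135, -0.2, -0.0]
contact_force: [1.4, 1.6, 2.9]
gripper_width: 0.188
```

```bash
python3 -m crank '[{"x":0,"y":0,"z":0.5,"ax":0,"ay":0,"az":0},{"x":0,"y":0,"z":0,"ax":0,"ay":0,"az":0}]'
```

```text
time_s: 13.3
tool_pos: [0.5189, 0.1428, 0.1119]
ee_rot: [-3.135, -0.2, 0.0]
contact_force: [0.5, -0.6, 2.2]
gripper_width: 0.187
```

```bash
python3 -m crank '[{"x":0,"y":0,"z":0.5,"ax":0,"ay":0,"az":0},{"x":0,"y":0,"z":0,"ax":0,"ay":0,"az":0}]'
```

```text
time_s: 13.47
tool_pos: [0.5187, 0.1425, 0.111]
ee_rot: [3.135, 0.2, -0.001]
contact_force: [2.3, 0.5, -8.5]
gripper_width: 0.185
```

```bash
python3 -m crank '[{"x":0,"y":0,"z":0.5,"ax":0,"ay":0,"az":0},{"x":0,"y":0,"z":0,"ax":0,"ay":0,"az":0}]'
```

```text
time_s: 13.63
tool_pos: [0.5184, 0.1424, 0.1102]
ee_rot: [3.135, 0.2, -0.002]
contact_force: [1.6, -0.8, -7.8]
gripper_width: 0.196
```

```bash
python3 -m crank '[{"x":0,"y":0,"z":0.8,"ax":0,"ay":0,"az":0},{"x":0,"y":0,"z":0,"ax":0,"ay":0,"az":0}]'
```

```text
time_s: 13.8
tool_pos: [0.5185, 0.1424, 0.1098]
ee_rot: [3.135, 0.2, -0.002]
contact_force: [0.7, -1.8, -4.5]
gripper_width: 0.191
```

```bash
python3 -m crank '[{"x":0,"y":0,"z":0.8,"ax":0,"ay":0,"az":0},{"x":0,"y":0,"z":0,"ax":0,"ay":0,"az":0}]'
```

```text
time_s: 13.97
tool_pos: [0.5187, 0.1428, 0.1094]
ee_rot: [3.135, 0.2, -0.001]
contact_force: [-0.1, -1.2, -2.2]
gripper_width: 0.189
```

```bash
python3 -m crank '[{"x":0,"y":0,"z":0.5,"ax":0,"ay":0,"az":0},{"x":0,"y":0,"z":0,"ax":0,"ay":0,"az":0}]'
```

```text
time_s: 14.13
tool_pos: [0.5189, 0.1431, 0.109]
ee_rot: [-3.135, -0.201, -0.0]
contact_force: [0.3, -0.0, -0.5]
gripper_width: 0.189
```

```bash
python3 -m crank '[{"x":0,"y":0,"z":0.5,"ax":0,"ay":0,"az":0},{"x":0,"y":0,"z":0,"ax":0,"ay":0,"az":0}]'
```

```text
time_s: 14.3
tool_pos: [0.519, 0.1431, 0.1085]
ee_rot: [-3.135, -0.201, -0.0]
contact_force: [0.1, 0.9, -1.2]
gripper_width: 0.188
```

```bash
python3 -m crank '[{"x":0,"y":0,"z":0.5,"ax":0,"ay":0,"az":0},{"x":0,"y":0,"z":0,"ax":0,"ay":0,"az":0}]'
```

```text
time_s: 14.47
tool_pos: [0.5189, 0.1429, 0.1079]
ee_rot: [-3.135, -0.201, -0.0]
contact_force: [-0.0, 0.1, -0.8]
gripper_width: 0.19
```

```bash
python3 -m crank '[{"x":0,"y":0,"z":0.5,"ax":0,"ay":0,"az":0},{"x":0,"y":0,"z":0,"ax":0,"ay":0,"az":0}]'
```

```text
time_s: 14.63
tool_pos: [0.5189, 0.1428, 0.1073]
ee_rot: [3.135, 0.2, -0.0]
contact_force: [0.1, 0.1, -0.8]
gripper_width: 0.19
```

```bash
python3 -m crank '[{"x":0,"y":0,"z":0.5,"ax":0,"ay":0,"az":0},{"x":0,"y":0,"z":0,"ax":0,"ay":0,"az":0}]'
```

```text
time_s: 14.8
tool_pos: [0.5189, 0.1428, 0.1068]
ee_rot: [3.135, 0.2, -0.0]
contact_force: [-0.3, 0.2, -1.4]
gripper_width: 0.19
```

```bash
python3 -m crank '[{"x":0,"y":0,"z":0.5,"ax":0,"ay":0,"az":0},{"x":0,"y":0,"z":0,"ax":0,"ay":0,"az":0}]'
```

```text
time_s: 14.97
tool_pos: [0.5189, 0.1428, 0.1063]
ee_rot: [-3.135, -0.2, 0.0]
contact_force: [-0.2, -0.3, -1.0]
gripper_width: 0.189
```

```bash
python3 -m crank '[{"x":0,"y":0,"z":0.5,"ax":0,"ay":0,"az":0},{"x":0,"y":0,"z":0,"ax":0,"ay":0,"az":0}]'
```

```text
time_s: 15.13
tool_pos: [0.5189, 0.1428, 0.106]
ee_rot: [-3.135, -0.2, -0.0]
contact_force: [-0.2, -0.6, 2.5]
gripper_width: 0.188
```

```bash
python3 -m crank '[{"x":0,"y":0,"z":0.5,"ax":0,"ay":0,"az":0},{"x":0,"y":0,"z":0,"ax":0,"ay":0,"az":0}]'
```

```text
time_s: 15.3
tool_pos: [0.5189, 0.1428, 0.1056]
ee_rot: [-3.135, -0.2, -0.0]
contact_force: [-0.4, -0.0, 4.7]
gripper_width: 0.194
```

```bash
python3 -m crank '[{"x":0,"y":0,"z":0.4,"ax":0,"ay":0,"az":0},{"x":0,"y":0,"z":0,"ax":0,"ay":0,"az":0}]'
```

```text
time_s: 15.47
tool_pos: [0.519, 0.1428, 0.1053]
ee_rot: [-3.135, -0.2, -0.0]
contact_force: [-2.1, -0.7, 6.3]
gripper_width: 0.193
```

```bash
python3 -m crank '[{"x":0,"y":0,"z":0,"ax":0,"ay":0,"az":0},{"x":0,"y":0,"z":0,"ax":0,"ay":0,"az":0},{"x":0,"y":0,"z":0,"ax":0,"ay":0,"az":0}]'
python3 - <<'E'
from h import *
for cam in('scene','side'):
    save(cam,'p_'+cam); print(monitor.get_state()['contact_force'])
    u=proj(cam,[[.519,.142,.1]])[0]
    x,y=int(u[0])-35,int(u[1])-35
    c=cv2.resize(cv2.imread(f'pics/p_{cam}.png')[y:y+70,x:x+70],None,fx=8,fy=8,interpolation=cv2.INTER_CUBIC)
    cv2.imwrite(f'pics/p2_{cam}.png',c)
E
```

```text
time_s: 15.72
tool_pos: [0.5189, 0.1428, 0.1054]
ee_rot: [-3.135, -0.2, -0.0]
contact_force: [-2.3, -0.3, 6.9]
gripper_width: 0.19
[-1.85470864 -0.36662533  6.70740408]
[-1.56869419 -0.69856237  6.64067251]
```

View pics/p2_scene.png

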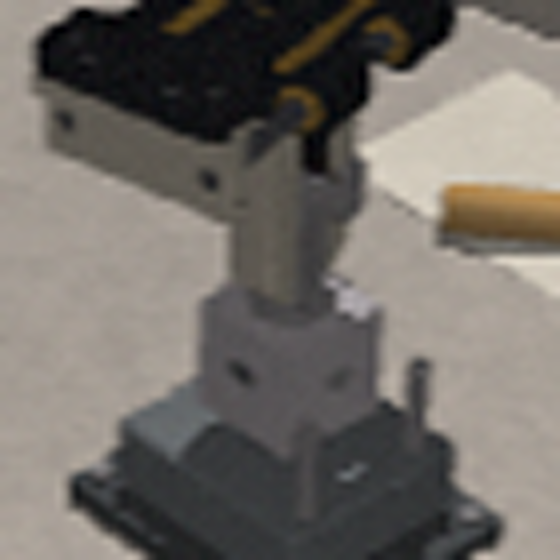

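```bash
python3 -m crank '[{"x":0,"y":0,"z":-0.5,"ax":0,"ay":0,"az":0},{"x":0,"y":0,"z":-0.7,"ax":0,"ay":0,"az":0},{"x":0,"y":0,"z":-0.8,"ax":0,"ay":0,"az":0},{"x":0,"y":0,"z":-0.5,"ax":0,"ay":0,"az":0},{"x":0,"y":0,"z":0,"ax":0,"ay":0,"az":0}]' 0 60
```

```text
time_s: 16.23
tool_pos: [0.5189, 0.1428, 0.1074]
ee_rot: [3.135, 0.2, -0.0]
contact_force: [-0.2, -0.8, -1.2]
gripper_width: 0.187
```

```bash
python3 -m crank '[{"x":0,"y":0,"z":-0.5,"ax":0,"ay":0,"az":0},{"x":0,"y":0,"z":0,"ax":0,"ay":0,"az":0}]'
```

```text
time_s: 16.4
tool_pos: [0.5188, 0.1428, 0.1079]
ee_rot: [3.135, 0.2, -0.0]
contact_force: [0.4, -0.4, -0.0]
gripper_width: 0.193
```

```bash
python3 -m crank '[{"x":0,"y":0,"z":-0.5,"ax":0,"ay":0,"az":0},{"x":0,"y":0,"z":0,"ax":0,"ay":0,"az":0}]'
```

```text
time_s: 16.57
tool_pos: [0.5189, 0.1428, 0.1085]
ee_rot: [3.135, 0.2, -0.0]
contact_force: [-0.5, 0.3, -1.4]
gripper_width: 0.19
```

```bash
python3 -m crank '[{"x":0,"y":0,"z":-0.4,"ax":0,"ay":0,"az":0},{"x":0,"y":0,"z":0,"ax":0,"ay":0,"az":0}]'
```

```text
time_s: 16.73
tool_pos: [0.5189, 0.1428, 0.1089]
ee_rot: [3.135, 0.2, -0.0]
contact_force: [0.4, -0.4, -0.4]
gripper_width: 0.186
```

```bash
python3 -m crank '[{"x":0,"y":0,"z":-0.4,"ax":0,"ay":0,"az":0},{"x":0,"y":0,"z":0,"ax":0,"ay":0,"az":0}]'
```

```text
time_s: 16.9
tool_pos: [0.5189, 0.1428, 0.1093]
ee_rot: [3.135, 0.2, -0.0]
contact_force: [-0.2, 1.1, -1.2]
gripper_width: 0.191
```

```bash
python3 -m crank '[{"x":0,"y":0,"z":-0.4,"ax":0,"ay":0,"az":0},{"x":0,"y":0,"z":0,"ax":0,"ay":0,"az":0}]'
```

```text
time_s: 17.07
tool_pos: [0.5189, 0.1428, 0.1096]
ee_rot: [3.135, 0.2, -0.0]
contact_force: [0.6, 0.1, -3.0]
gripper_width: 0.19
```

```bash
python3 -m crank '[{"x":0,"y":0,"z":-0.5,"ax":0,"ay":0,"az":0},{"x":0,"y":0,"z":0,"ax":0,"ay":0,"az":0}]'
```

```text
time_s: 17.23
tool_pos: [0.5188, 0.1428, 0.11]
ee_rot: [3.135, 0.2, -0.0]
contact_force: [0.8, 0.2, -5.5]
gripper_width: 0.19
```

```bash
python3 -m crank '[{"x":0,"y":0,"z":-0.4,"ax":0,"ay":0,"az":0},{"x":0,"y":0,"z":0,"ax":0,"ay":0,"az":0}]'
```

```text
time_s: 17.4
tool_pos: [0.5188, 0.1428, 0.1104]
ee_rot: [3.135, 0.2, -0.001]
contact_force: [0.9, 1.0, -8.8]
gripper_width: 0.187
```

```bash
python3 -m crank '[{"x":0,"y":0,"z":-0.4,"ax":0,"ay":0,"az":0},{"x":0,"y":0,"z":0,"ax":0,"ay":0,"az":0}]'
```

```text
time_s: 17.57
tool_pos: [0.5188, 0.1428, 0.1107]
ee_rot: [3.135, 0.201, -0.001]
contact_force: [2.1, 1.1, -10.9]
gripper_width: 0.19
```

Run:
```python
from h import *
fs=[]
for i in range(4):
    optics.read_camera('side'); st=monitor.get_state(); fs.append(st['contact_force'][2])
print(np.round(fs,2),np.mean(fs),st['tool_pos'],st['time_s'])
```

```text
[-10.76 -11.   -10.57 -10.85] -10.795920970731006 [0.51879388 0.14280133 0.11083008] 17.7667
```

```bash
python3 -m crank '[{"x":0,"y":0,"z":0,"ax":0,"ay":0,"az":0},{"x":0,"y":0,"z":0,"ax":0,"ay":0,"az":0},{"x":0,"y":0,"z":0,"ax":0,"ay":0,"az":0},{"x":0,"y":0,"z":0,"ax":0,"ay":0,"az":0},{"x":0,"y":0,"z":0,"ax":0,"ay":0,"az":0}]'
python3 -m crank '[{"x":0,"y":0,"z":0,"ax":0,"ay":0,"az":0},{"x":0,"y":0,"z":0,"ax":0,"ay":0,"az":0},{"x":0,"y":0,"z":0,"ax":0,"ay":0,"az":0},{"x":0,"y":0,"z":0,"ax":0,"ay":0,"az":0},{"x":0,"y":0,"z":0,"ax":0,"ay":0,"az":0}]'
python3 -m crank '[{"x":0,"y":0,"z":0,"ax":0,"ay":0,"az":0},{"x":0,"y":0,"z":0,"ax":0,"ay":0,"az":0},{"x":0,"y":0,"z":0,"ax":0,"ay":0,"az":0},{"x":0,"y":0,"z":0,"ax":0,"ay":0,"az":0},{"x":0,"y":0,"z":0,"ax":0,"ay":0,"az":0}]'
python3 - <<'E'
from h import *
for c in('scene','side'):
    save(c,'q_'+c)
    for q in('post_seat','socket_mouth','post'):
        for r in spotter.landmark_of(q,c)[:1]: print(c,q,np.round(r['position'],4),round(r['score'],2))
print(monitor.get_state()['contact_force'])
E
```

```text
time_s: 18.18
tool_pos: [0.5188, 0.1428, 0.1109]
ee_rot: [3.135, 0.2, -0.0]
contact_force: [1.9, 0.8, -11.6]
gripper_width: 0.192
time_s: 18.6
tool_pos: [0.5188, 0.1428, 0.111]
ee_rot: [3.135, 0.2, -0.0]
contact_force: [1.5, -0.0, -11.8]
gripper_width: 0.191
time_s: 19.02
tool_pos: [0.5188, 0.1428, 0.111]
ee_rot: [3.135, 0.2, -0.0]
contact_force: [0.8, 0.7, -11.6]
gripper_width: 0.189
scene post_seat [0.5225 0.1436 0.1003] 0.45
scene socket_mouth [0.52   0.1415 0.0942] 0.56
scene post [0.52   0.1457 0.0647] 0.59
side socket_mouth [0.5213 0.1414 0.0959] 0.77
[  0.91250176   0.38325476 -12.92237258]
```

```bash
python3 -m crank '[{"x":0,"y":0,"z":0.25,"ax":0,"ay":0,"az":0},{"x":0,"y":0,"z":0,"ax":0,"ay":0,"az":0},{"x":0,"y":0,"z":0,"ax":0,"ay":0,"az":0},{"x":0,"y":0,"z":0,"ax":0,"ay":0,"az":0},{"x":0,"y":0,"z":0,"ax":0,"ay":0,"az":0}]'
python3 -m crank '[{"x":0,"y":0,"z":0,"ax":0,"ay":0,"az":0},{"x":0,"y":0,"z":0,"ax":0,"ay":0,"az":0},{"x":0,"y":0,"z":0,"ax":0,"ay":0,"az":0},{"x":0,"y":0,"z":0,"ax":0,"ay":0,"az":0},{"x":0,"y":0,"z":0,"ax":0,"ay":0,"az":0}]'
python3 - <<'E'
from h import *
fs=[]
for i in range(6):
    optics.read_camera('side'); st=monitor.get_state(); fs.append(st['contact_force'][2])
print(np.round(fs,2),np.mean(fs),st['tool_pos'],st['time_s'])
E
python3 -m crank '[{"x":0,"y":0,"z":0,"ax":0,"ay":0,"az":0},{"x":0,"y":0,"z":0,"ax":0,"ay":0,"az":0},{"x":0,"y":0,"z":0,"ax":0,"ay":0,"az":0}]'
```

```text
time_s: 19.83
tool_pos: [0.5189, 0.1428, 0.1108]
ee_rot: [3.135, 0.2, -0.0]
contact_force: [0.0, -0.5, -11.7]
gripper_width: 0.187
time_s: 20.25
tool_pos: [0.5189, 0.1428, 0.1107]
ee_rot: [3.135, 0.201, -0.0]
contact_force: [0.5, -0.7, -11.0]
gripper_width: 0.189
[-10.59 -10.44 -11.31 -10.84 -10.61 -10.58] -10.72878207446981 [0.51890554 0.14280656 0.1107601 ] 20.55
time_s: 20.8
tool_pos: [0.5189, 0.1428, 0.1107]
ee_rot: [3.135, 0.2, -0.0]
contact_force: [0.2, 0.6, -10.6]
gripper_width: 0.191
```

```bash
python3 -m crank '[{"x":0,"y":0,"z":0.5,"ax":0,"ay":0,"az":0},{"x":0,"y":0,"z":0.6,"ax":0,"ay":0,"az":0},{"x":0,"y":0,"z":0.6,"ax":0,"ay":0,"az":0},{"x":0,"y":0,"z":0.6,"ax":0,"ay":0,"az":0},{"x":0,"y":0,"z":0.6,"ax":0,"ay":0,"az":0}]'
python3 -m crank '[{"x":0,"y":0,"z":0.6,"ax":0,"ay":0,"az":0},{"x":0,"y":0,"z":0.6,"ax":0,"ay":0,"az":0},{"x":0,"y":0,"z":0.3,"ax":0,"ay":0,"az":0},{"x":0,"y":0,"z":0,"ax":0,"ay":0,"az":0},{"x":0,"y":0,"z":0,"ax":0,"ay":0,"az":0}]'
```

```text
time_s: 21.22
tool_pos: [0.5195, 0.1431, 0.1083]
ee_rot: [-3.135, -0.2, -0.002]
contact_force: [-0.7, -0.4, -0.2]
gripper_width: 0.192
time_s: 21.63
tool_pos: [0.519, 0.1429, 0.1064]
ee_rot: [-3.135, -0.2, -0.0]
contact_force: [-0.1, 0.0, -1.3]
gripper_width: 0.195
```

```bash
python3 -m crank '[{"x":0,"y":0,"z":0.5,"ax":0,"ay":0,"az":0},{"x":0,"y":0,"z":0,"ax":0,"ay":0,"az":0}]'
```

```text
time_s: 21.8
tool_pos: [0.519, 0.1429, 0.106]
ee_rot: [-3.135, -0.2, -0.0]
contact_force: [-0.9, 0.6, 1.9]
gripper_width: 0.191
```

```bash
python3 -m crank '[{"x":0,"y":0,"z":0.4,"ax":0,"ay":0,"az":0},{"x":0,"y":0,"z":0,"ax":0,"ay":0,"az":0},{"x":0,"y":0,"z":0,"ax":0,"ay":0,"az":0}]'
```

```text
time_s: 22.05
tool_pos: [0.519, 0.1429, 0.1057]
ee_rot: [-3.135, -0.2, -0.001]
contact_force: [-1.2, -0.3, 4.7]
gripper_width: 0.191
```

```bash
python3 -m crank '[{"x":0,"y":0,"z":-0.5,"ax":0,"ay":0,"az":0},{"x":0,"y":0,"z":0,"ax":0,"ay":0,"az":0}]'
python3 -m crank '[{"x":0,"y":0,"z":0,"ax":0,"ay":0,"az":0},{"x":0,"y":0,"z":0,"ax":0,"ay":0,"az":0},{"x":0,"y":0,"z":0,"ax":0,"ay":0,"az":0},{"x":0,"y":0,"z":0,"ax":0,"ay":0,"az":0},{"x":0,"y":0,"z":0,"ax":0,"ay":0,"az":0}]' 0.7
python3 -m crank '[{"x":0,"y":0,"z":0,"ax":0,"ay":0,"az":0},{"x":0,"y":0,"z":0,"ax":0,"ay":0,"az":0},{"x":0,"y":0,"z":0,"ax":0,"ay":0,"az":0},{"x":0,"y":0,"z":0,"ax":0,"ay":0,"az":0},{"x":0,"y":0,"z":0,"ax":0,"ay":0,"az":0}]' 0.7
```

```text
time_s: 22.22
tool_pos: [0.519, 0.1429, 0.106]
ee_rot: [-3.135, -0.201, -0.001]
contact_force: [0.1, -0.4, 2.6]
gripper_width: 0.19
time_s: 22.63
tool_pos: [0.5188, 0.1428, 0.1058]
ee_rot: [3.135, 0.2, -0.0]
contact_force: [0.1, -0.2, 0.3]
gripper_width: 0.498
time_s: 23.05
tool_pos: [0.5189, 0.1428, 0.1059]
ee_rot: [3.135, 0.2, -0.0]
contact_force: [0.8, 0.1, -0.6]
gripper_width: 0.699
```

```bash
python3 -m crank '[{"x":0,"y":0,"z":-8,"ax":0,"ay":0,"az":0},{"x":0,"y":0,"z":-20,"ax":0,"ay":0,"az":0},{"x":0,"y":0,"z":-30,"ax":0,"ay":0,"az":0},{"x":0,"y":0,"z":-35,"ax":0,"ay":0,"az":0},{"x":0,"y":0,"z":-35,"ax":0,"ay":0,"az":0}]'
python3 -m crank '[{"x":0,"y":0,"z":-15,"ax":0,"ay":0,"az":0},{"x":0,"y":0,"z":0,"ax":0,"ay":0,"az":0},{"x":0,"y":0,"z":0,"ax":0,"ay":0,"az":0},{"x":0,"y":0,"z":0,"ax":0,"ay":0,"az":0}]'
python3 - <<'E'
from h import *
st=monitor.get_state(); E=ext('wrist',st); save('wrist','r_wrist')
overlay('pics/r_wrist.png',E,.519,.1425,np.radians(7.3),(190,90,330,240),'r2_wrist',zf=.060)
for cam in('scene','side'):
    save(cam,'r_'+cam)
    u=proj(cam,[[.519,.142,.12]])[0]
    x,y=int(u[0])-35,int(u[1])-35
    c=cv2.resize(cv2.imread(f'pics/r_{cam}.png')[y:y+70,x:x+70],None,fx=8,fy=8,interpolation=cv2.INTER_CUBIC)
    cv2.imwrite(f'pics/r2_{cam}.png',c)
    for q in('post_seat','socket_mouth','post'):
        for r in spotter.landmark_of(q,cam)[:1]: print(cam,q,np.round(r['position'],4),round(r['score'],2))
E
```

```text
time_s: 23.47
tool_pos: [0.5183, 0.1426, 0.2357]
ee_rot: [3.135, 0.201, -0.002]
contact_force: [0.9, 0.1, -0.3]
gripper_width: 0.699
time_s: 23.8
tool_pos: [0.5183, 0.1426, 0.2484]
ee_rot: [3.135, 0.2, -0.001]
contact_force: [0.3, -0.0, -0.2]
gripper_width: 0.697
scene post_seat [0.5221 0.1453 0.0993] 0.67
scene socket_mouth [0.5187 0.1405 0.0942] 0.95
scene post [0.5182 0.1465 0.059 ] 0.78
side post_seat [0.5257 0.14   0.0953] 0.81
side socket_mouth [ 6.851e-01  1.840e-02 -4.000e-04] 0.68
side post [0.518  0.1455 0.0549] 0.73
```

View pics/r2_wrist.png

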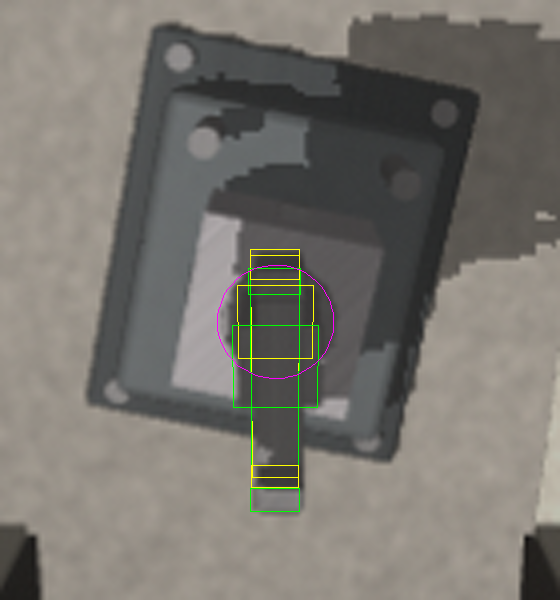

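View pics/r2_side.png

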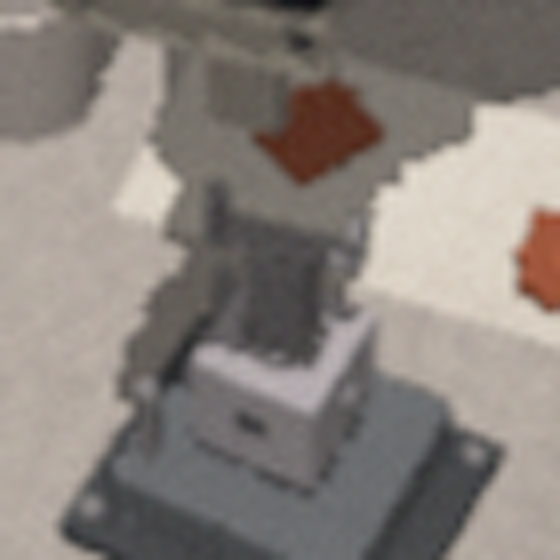

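View pics/r_scene.png

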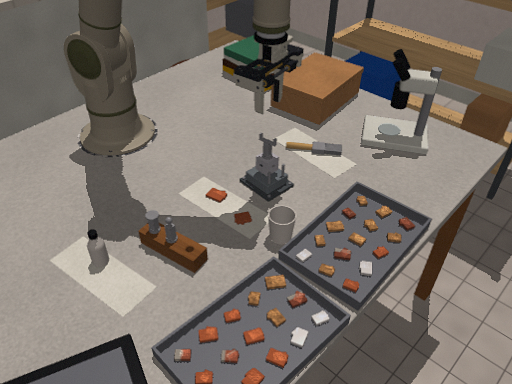

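View pics/r2_scene.png

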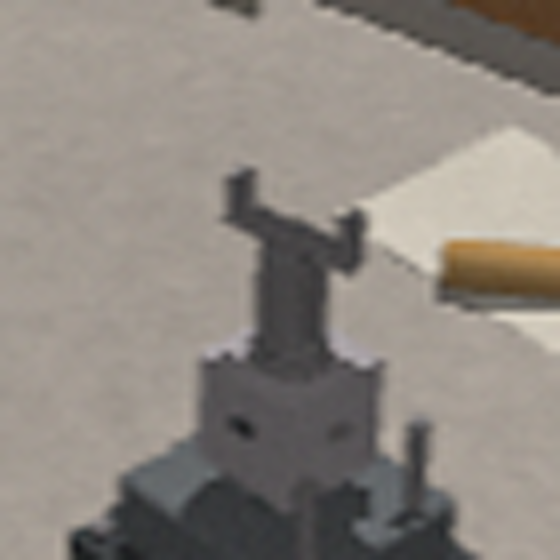

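Run:
```python
from h import *
print(ticket.close_job())
```

```text
the job is handed in; nothing more can be done
None
```

The fork-topped post is seated in the proof stand, has passed the pull test and has been released. I handed the job in at about 24 s of the 58 s allowed.

- **Pressing in:** The highest push I read at the jaws was about 10.5 N. The jaws then snapped in behind the foot, and I pressed the collar onto the mouth with about 7.7 N. The tool height at collar contact matched the height predicted for a post fully home.
- **Snapping in:** The push force dipped and rose again part-way through, so I looked at the cameras before going on. As the foot snapped through, the wrist briefly read a downward pull of about 7.5 N on the tool, before I began the pull test.
- **Pull test:** I took up about 2.9 mm of play and pulled at about 10 to 11 N for around 3 s. Single noisy readings reached about 12 N after correcting for the post's weight. The post stayed retained throughout.
- **Release:** I eased the post back onto its collar with about 5.5 N, reduced that to near zero, opened the gripper and moved clear.

**Last checks:**
- In the wrist picture, the drawn model of a fully seated post lies on the real one.
- The scene and side pictures show the post upright with its collar on the head.
- The other two posts are still in the rack, and the other things in view look unmoved.
- The trained networks disagreed slightly. They put the collar 3 to 8 mm to the side of the socket centre and, in the scene view, about 5 mm above the mouth. In the side view they mislocated the socket entirely. I trusted the contact height, the force and the picture overlay over them.

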